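Park the scanner carriage and fit its transport lock pin

ROBOT

A 7-joint arm with a two-finger parallel gripper is mounted at the origin on the work surface. World frame = base frame: x ahead of the robot, y to its left, z up, the work surface at z = 0. Lengths are in m, angles in degrees, forces in N, time in s.
With the tool pointing down it reaches from about 0.425 to 1.025 m from the base axis. Payload 3.6 kg.
Tool frame: the origin (TCP) lies at the very end of the fingers, on their centre line; the grasp point (between the pads) lies 19 mm behind it (manip.hold_point_z is the distance from the TCP to the grasp point, in m); z points along the fingers, y is the direction in which the jaws open and shut (so a half turn about z gives the same grasp; the last joint's range is limited). The gripper opens to 85 mm and grips with 20 to 120 N. Pads are 22 mm wide; open, the fingers measure 114 mm over their backs; the gripper's body (76 mm by 85 mm) begins 54 mm behind the grasp point. The pads swing forward as they close: fully open they stand 13 mm farther back than shut.
Start: joints at [-74.914, 33.873, 2.773, 92.16, -1.908, 54.013, -1.931], TCP at [0.253, 0.679, 0.231] pointing down, gripper open.
Joint ranges: [-153.93, 153.93], [-27.13, 128.08], [-72.61, 78.16], [10.71, 143.7], [-87.88, 267.88], [4.46, 118.87], [-176.78, 176.78]. Speed limits (degrees/s): [147.25, 147.25, 180, 180, 180, 180, 180].

INTERFACE

Orientations are given as a 3x3 rotation matrix whose columns are the frame's x, y, z axes.
In Python, from bench import manip gives the robot as it stands. The module is installed in compiled form; this text tells all that it offers.
- The arm moves only by the tool move_arm, never from a script. Its argument "commands" is one flat list of numbers, 7 for each row, row after row: the opening, from 0 (shut) to 1 (fully open), then the shift along the world's x, y, z in m, then the turn, a rotation vector about the world's x, y, z in rad. In form: [jaw, dx, dy, dz, rx, ry, rz, jaw, dx, dy, dz, rx, ry, rz, ...]. A call has exactly 8 rows; each row shifts and turns the commanded pose from where the row before left it; what a row does not reach is not made up. A row lasts 1/10 s, in which the tool goes at most 50 mm and 8.59 degrees, less where a joint would pass 70% of its speed; a pose out of reach is approached as far as the arm can. A call with a gripper value outside its range is refused whole. The fingers move at their own pace and stop on an object; "force" is the grip in N (left out, the last holds). Time passes only in rows, so rows that do not move let the fingers close, or fill a call up. It gives the time, the measured TCP pose, the force and the opening at its end, in the units of the state.
- manip.read_state(): the state, without advancing time (a new reading comes with each control period).
- manip.grab_frame(name): name is "scene" or "top" or "wrist"; returns a dict with "frame" (384x512x3 uint8, red, green, blue), "z_map" (384x512 float32, m along the optical axis (not along the pixel's ray), 0 where there is no reading), "vertical_fov" (degrees; the focal length in pixels is half the picture's height over the tangent of half this angle, whatever the lens; pixels are square), "cx", "cy" (the principal point, pixels), "rvec" (rotation vector, rad) and "tvec" (3), from world to camera coordinates, as OpenCV has them; the wrist camera has in their place "mount" (4x4, takes a point from camera to tool coordinates, whose origin is the TCP and whose axes are the flange's). Camera axes: x right, y down, z forward; pixel columns grow to the right and rows downward; lengths in m; the calibration is good to about 2 mm. A picture is of the moment at which its call begins: read the wrist's pose just before it.
- manip.close_job(): hands the job in, once; it reports no verdict.
The state is a dict: "time": time; "joint_positions": joint angles; "joint_vel": joint speeds; "effort": joint torques, N m; "ee_pos": TCP position; "tcp_rot": TCP orientation; "wrist_force": force on the tool from outside, world axes, zero at the start; "ft_torque": the same for the moment, N m; "opening": finger opening in m.
Only numpy, scipy, OpenCV 4.12 (cv2) and the standard library are available. Lean on these libraries where they do the work, as an engineer would, in place of code of your own. Each camera call takes 0.05 s, during which the arm holds its last target. There are 200 camera calls.

TASK

The slide scanner stage is about to be moved to another bench: push its carriage along the rails until it is fully home against the two rubber stops, then fit the loose lock pin all the way through the bracket's two ears and the carriage lug between them. Let go of the pin and leave the jar, the beaker and the screwdriver where they are.

Things in the scene. Friction and masses are not known exactly. Their poses are not given: they have to be found in the camera images.
- stage: Fixed white base of the scanner stage, 130 x 280 mm, 30 mm high, with 62 mm high end blocks and two steel rails along its y. Origin: on the bench under its middle. x points to the lock bracket's side (away from the robot), y along the rails to the rubber stops, z up.
- bracket_hole (a point): Centre of the front ear's 13 mm hole, on its outer face, at stage (107, 55, 55) mm; axes as the stage's. The pin goes in along stage -x. Bracket: two upright steel ears, 6 mm thick, 44 mm wide, tops 69 mm above the bench, on a 12 mm high foot; the rear ear (same hole) is at stage x 77 to 83 mm, the front one at 101 to 107, with 18 mm between; 30 mm free behind.
- carriage (a joint): Travel of the carriage towards stage +y, m: 0 = far end, 0.12 = against the rubber stops, where the lug's hole lines up with the ears' holes. About 2 N of friction; stays where it is left. The carriage is an aluminium plate 110 x 100 mm, top 80 mm above the bench, with an arm reaching over the rear ear that carries the lug.
- lug_hole (a point): Centre of the lug's 13 mm hole, on its face towards the front ear, at stage x 95 mm, 55 mm up, y = -65 mm + travel; moves with the carriage. The lug is a hanging steel plate 6 mm thick, 30 mm wide, 37 to 70 mm above the bench, that slides in between the two ears.
- knob_top (a point): Centre of the top of the black upright knob on the carriage, 18 mm in diameter, 30 mm tall, top 110 mm above the bench; at stage x = 25 mm, y = -65 mm + travel.
- lock_pin: Loose lock pin lying on the bench: a black ribbed block handle 50 mm long (x), 18 mm wide (y), 24 mm high (z), and a steel shaft 10 mm in diameter and 50 mm long that sticks out of its +x end, 12 mm above the handle's underside, the last 10 mm tapering to 5 mm. Origin: centre of the handle's underside; +x points to the shaft's tip.
- pin_shoulder (a point): Where the shaft's axis leaves the handle's front face: 25 mm ahead of the pin's origin in its x and 12 mm up.
- pin_tip (a point): Tip of the shaft, on its axis, 50 mm ahead of the shoulder.
- jar: Bystander: amber glass jar 54 mm in diameter, 85 mm high, standing on the bench. Origin: centre of its underside.
- beaker: Bystander: white ceramic beaker, rim 68 mm in diameter, 85 mm high, standing on the bench. Origin: centre of its underside.
- screwdriver: Bystander: screwdriver about 170 mm long lying on the bench along its own x.

How it is judged (in metres and radians):
On the way:
1. The carriage is pushed home against the rubber stops (within 4 mm of the end of its travel) and stays there for 0.2 s before the pin goes in (value of joint carriage above 0.116 m), for 0.2 s.
At the end, for the whole second after the job is handed in: Carriage within 4 mm of its stops; pin through front ear, lug and rear ear (tip at least 6 mm out behind it, shaft within 0.2 rad of the hole axis), its handle's front face within 6 mm of the front ear and, sideways and in height, within 6 mm of the hole's centre; pin released and at rest (value of joint carriage above 0.116 m and x of pin_shoulder in the frame of bracket_hole below 0.006 m and y of pin_shoulder in the frame of bracket_hole between -0.006 and 0.006 m and z of pin_shoulder in the frame of bracket_hole between -0.006 and 0.006 m and x of pin_tip in the frame of bracket_hole below -0.036 m and angle between the x axis of lock_pin and the x axis of stage, either way round below 0.2 rad and linear speed of lock_pin below 0.02 m/s); the robot touches nothing.
It fails at once if The jar, the beaker or the screwdriver is moved more than 30 mm (distance of any of jar, beaker, screwdriver from where it was at the start of the episode above 0.03 m).
It also fails if it takes over 61 s, if anything falls off the work surface, if the arm or the gripper's body presses on something with over 40 N, if the wrist force passes 120 N, or if a joint passes its speed limit or range.

## Working session

There is one attempt and no reset: what is moved stays moved. The work goes in short steps, Python scripts to look and compute and a tool call to move; the robot and the scene stay as the last step left them, time stands still between calls to the robot, and variables do not carry over. Pictures are saved under pics/ and viewed, about 8 in all and at most 12, crops included, and the job is handed in when it is done.

Besides the shell and the picture viewer there is one more tool, called after ">>>" in YAML: its name, and indented under it one key for each argument. move_arm: Moves the arm, as the interface text tells. Its arguments: {"type":"object","properties":{"commands":{"type":"array"},"force":{"type":"number"}},"required":["commands"]}

```bash
mkdir -p pics; cat > h.py <<'E'
import numpy as np, cv2, pickle
from bench import manip
def grab(n):
    s=manip.read_state(); f=manip.grab_frame(n)
    if 'mount' in f:
        T=np.eye(4); T[:3,:3]=np.array(s['tcp_rot']); T[:3,3]=s['ee_pos']; f['c2w']=T@np.array(f['mount'])
    else:
        R=cv2.Rodrigues(np.array(f['rvec'],float))[0]; M=np.eye(4); M[:3,:3]=R; M[:3,3]=np.ravel(f['tvec']); f['c2w']=np.linalg.inv(M)
    f['f']=f['frame'].shape[0]/2/np.tan(np.radians(f['vertical_fov'])/2)
    return f
def cloud(f):
    z=f['z_map']; v,u=np.mgrid[:z.shape[0],:z.shape[1]]
    P=np.stack([(u-f['cx'])/f['f']*z,(v-f['cy'])/f['f']*z,z],-1)@f['c2w'][:3,:3].T+f['c2w'][:3,3]
    P[z==0]=np.nan; return P
def onplane(f,u,v,h):
    d=f['c2w'][:3,:3]@np.array([(u-f['cx'])/f['f'],(v-f['cy'])/f['f'],1]); o=f['c2w'][:3,3]
    return o+d*(h-o[2])/d[2]
def proj(f,p):
    q=np.linalg.inv(f['c2w'])@np.append(p,1); return q[0]/q[2]*f['f']+f['cx'],q[1]/q[2]*f['f']+f['cy']
def save(f,name,crop=None,k=1):
    a=f['frame'][:,:,::-1]
    if crop: a=a[crop[1]:crop[3],crop[0]:crop[2]]
    cv2.imwrite('pics/'+name+'.png',cv2.resize(a,None,fx=k,fy=k,interpolation=cv2.INTER_CUBIC))
E
python3 - <<'E'
from h import *
f=grab('top');save(f,'top1',k=1.5);pickle.dump(f,open('top.pkl','wb'));print(f['c2w'],f['f'])
f=grab('scene');save(f,'scene1',k=1.5);pickle.dump(f,open('scene.pkl','wb'));print(f['c2w'])
print(manip.read_state(),manip.hold_point_z)
E
```

```text
[[-0.01728306 -0.97737772  0.21079396  0.38659647]
 [-0.99983477  0.01808217  0.00186397 -0.04206281]
 [-0.00563342 -0.21072692 -0.97752874  1.20056094]
 [ 0.          0.          0.          1.        ]] 440.9815475995748
[[-0.86600775  0.27118917 -0.42010358  1.10788926]
 [ 0.49998313  0.48120537 -0.72004046  0.78132045]
 [ 0.00688892 -0.83360532 -0.55231759  0.73590211]
 [ 0.          0.          0.          1.        ]]
{'time': 0.1, 'joint_positions': array([-74.91352225,  33.92135498,   2.76648255,  92.23038503,
        -1.90650965,  54.01431943,  -1.93130838]), 'joint_vel': array([-0.00662583, -0.08243055,  0.10179909, -0.14041386, -0.09266915,
       -0.00021911, -0.08460378]), 'effort': array([ 3.66860491e-03, -5.49992502e+01,  1.55350115e+00, -1.98825377e+01,
        9.81789693e-03,  3.81075937e-03,  6.56938525e-06]), 'ee_pos': array([0.25294868, 0.67861882, 0.23023495]), 'tcp_rot': array([[-9.37052366e-01,  3.49188329e-01, -6.11518193e-04],
       [ 3.49188842e-01,  9.37050234e-01, -2.00313667e-03],
       [-1.26448682e-04, -2.09057929e-03, -9.99997807e-01]]), 'wrist_force': array([ 0.69638144, -0.07570061, -0.17918622]), 'ft_torque': array([-0.01942106, -0.01183241,  0.00803853]), 'opening': 0.08585424654354464} 0.0187
```

View pics/top1.png

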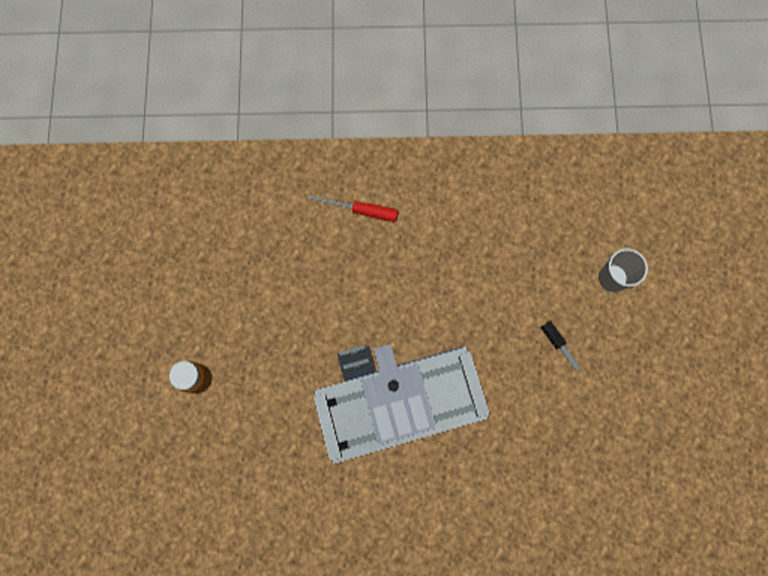

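View pics/scene1.png

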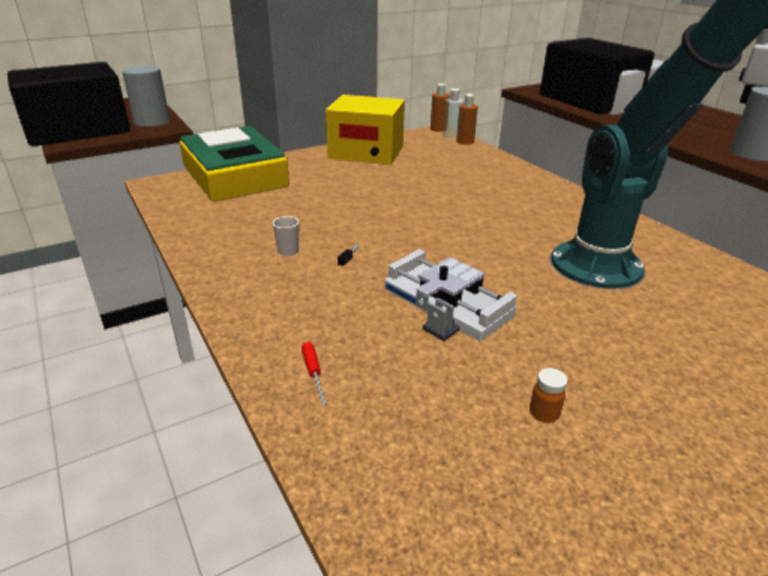

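The top view (shown at 1.5×) has the stage around (400,405) with its stops on the left, the knob at (393,386), the bracket at (356,363), and the pin handle at (553,336) with its tip at (577,369). The jar, beaker and screwdriver are all well clear.

```bash
python3 - <<'E'
from h import *
f=pickle.load(open('top.pkl','rb'));P=cloud(f)
reg=np.zeros(P.shape[:2],bool); reg[215:320,200:335]=1
m=reg&(P[...,2]>0.057)&(P[...,2]<0.066)
print(m.sum())
def onp(l,h): return np.array([onplane(f,u/1.5,v/1.5,h)[:2] for u,v in l])
c=onp([(316,391),(335,462),(488,416),(468,348)],.062); print(c.round(4),c.mean(0))
pts=P[m][:,:2].astype(np.float32); r=cv2.minAreaRect(pts);print(r)
k=reg&(P[...,2]>0.104);print('knob',k.sum(),P[k].mean(0))
print('knob px',onp([(393,386)],.11))
for h in(.03,): pass
dx=c[[0,3]].mean(0)-c[[1,2]].mean(0); dy=c[[0,1]].mean(0)-c[[2,3]].mean(0)
print(np.degrees(np.arctan2(dx[1],dx[0])),np.degrees(np.arctan2(-dy[0],dy[1])),np.linalg.norm(c[0]-c[1]),np.linalg.norm(c[0]-c[3]))
t=onp([(577,369)],.01)[0];print('tip',t,'handle ends',onp([(547,324),(560,346)],.024))
q=np.zeros(reg.shape,bool);q[205:260,350:400]=1
q&=(P[...,2]>.017)&(P[...,2]<.03);print('handle',q.sum(),P[q].mean(0),cv2.minAreaRect(P[q][:,:2].astype(np.float32)))
# beaker/jar
save(f,'crop1',(200,200,400,325),4)
E
```

```text
642
[[ 0.4551  0.0956]
 [ 0.3373  0.0631]
 [ 0.4082 -0.1953]
 [ 0.5239 -0.1663]] [ 0.43112831 -0.05072591]
((0.4548887014389038, -0.04075320065021515), (0.16410554945468903, 0.27987784147262573), 15.002679824829102)
knob 41 [ 0.45918306 -0.03568414  0.11092182]
knob px [[ 0.45806875 -0.03601753]]
14.777962260702143 15.02638121734981 0.12217119389619023 0.2708356120954253
tip [ 0.48898585 -0.36550331] handle ends [[ 0.56920257 -0.31399535]
 [ 0.52915265 -0.33452444]]
handle 155 [ 0.54344026 -0.3288053   0.02402843] ((0.5298659801483154, -0.33827853202819824), (0.0973513051867485, 0.01840103417634964), 32.708343505859375)
```

View pics/crop1.png

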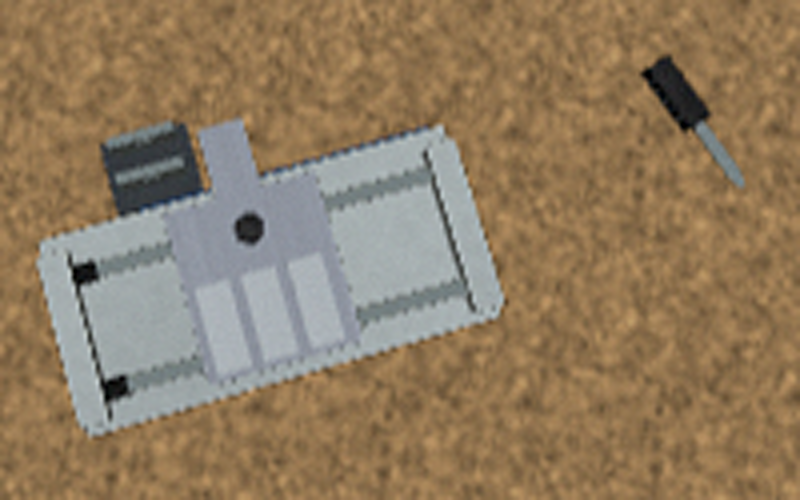

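The crop shows the end blocks' corners at (40,242), (90,436), (503,310) and (442,126). The ears are at (138,137) and (150,170), and the knob is at (249,228). I'll pin down the stage origin from the end blocks.

```bash
python3 - <<'E'
from h import *
f=pickle.load(open('top.pkl','rb'));P=cloud(f)
a=np.radians(15.0);X=np.array([np.cos(a),np.sin(a)]);Y=np.array([-X[1],X[0]])
reg=np.zeros(P.shape[:2],bool); reg[215:320,200:335]=1
m=reg&(P[...,2]>0.058)&(P[...,2]<0.066);p=P[m][:,:2]
o=np.array([.431,-.0507]);x=(p-o)@X;y=(p-o)@Y
for s in(1,-1):
    k=(s*y>.11)&(x<.08); r=cv2.minAreaRect(p[k].astype(np.float32)); print(s,k.sum(),r,np.percentile(x[k],[1,99]),np.percentile(y[k],[1,99]))
e=reg&(P[...,2]>.064)&(P[...,2]<.075);x2=(P[e][:,:2]-o)@X;y2=(P[e][:,:2]-o)@Y;k=x2>.065
for lo,hi in((.065,.09),(.09,.12)):
    j=(x2>lo)&(x2<hi)&(y2>.02);print('ear',j.sum(),np.percentile(x2[j],[2,50,98]),np.percentile(y2[j],[2,98]),P[e][j][:,2].mean())
kn=np.array([.4586,-.0359])-o;print('knob stage',kn@X,kn@Y)
for u,v,h in((138,137,.069),(150,170,.069)):
    q=onplane(f,200+u/4,200+v/4,h)[:2]-o;print('ear px',q@X,q@Y)
for u,v,h in((40,242,.062),(90,436,.062),(503,310,.062),(442,126,.062)):
    q=onplane(f,200+u/4-.4,200+v/4-.4,h)[:2]-o;print('corner',q@X,q@Y)
E
```

```text
1 314 ((0.3948373794555664, 0.07757097482681274), (0.10933931916952133, 0.020227894186973572), 15.060948371887207) [-0.05536291  0.05191885] [0.12325804 0.14283059]
-1 306 ((0.46206116676330566, -0.17323487997055054), (0.10936965048313141, 0.0202015470713377), 15.171051979064941) [-0.0553632   0.05204943] [-0.13625854 -0.11650655]
ear 44 [0.08305092 0.08583684 0.08884445] [0.03699612 0.0792074 ] 0.0702524309711083
ear 44 [0.10720308 0.10994072 0.11286582] [0.03827489 0.07910636] 0.06999155654486199
knob stage 0.030490074673095606 0.007152296584248635
ear px 0.10871786493961029 0.058504350129342055
ear px 0.08614593842153831 0.05667766459362681
corner 0.06328075227496054 0.13738738153025593
corner -0.061582799342436094 0.13748043540095203
corner -0.05895453880322132 -0.13400640565772992
corner 0.06344610293072847 -0.13167898992925603
```

>>> move_arm:
  commands: [1,0.02,-0.044,0,0,0,0.0386,1,0.02,-0.044,0,0,0,0.0386,1,0.02,-0.044,0,0,0,0.0386,1,0.02,-0.044,0,0,0,0.0386,1,0.02,-0.044,0,0,0,0.0386,1,0.02,-0.044,0,0,0,0.0386,1,0.02,-0.044,0,0,0,0.0386,1,0.02,-0.044,0,0,0,0.0386]

```text
time: 0.9
ee_pos: [0.4136, 0.3253, 0.2311]
tcp_rot: [[-0.999, 0.046, -0.0], [0.046, 0.999, -0.0], [0.0, -0.0, -1.0]]
wrist_force: [0.6, -0.5, -0.5]
opening: 0.0854
```

>>> move_arm:
  commands: [0.6,0.006,-0.045,0,0,0,0.0386,0.6,0.006,-0.045,0,0,0,0.0386,0.6,0.006,-0.045,0,0,0,0.0386,0.6,0.006,-0.045,0,0,0,0.0386,0.6,0.006,-0.045,0,0,0,0.0386,0.6,0.006,-0.045,0,0,0,0.0386,0.6,0.006,-0.045,0,0,0,0.0386,0.6,0.006,-0.045,0,0,0,0.0386]

```text
time: 1.7
ee_pos: [0.4609, -0.0345, 0.2312]
tcp_rot: [[-0.966, -0.26, -0.0], [-0.26, 0.966, 0.0], [0.0, 0.0, -1.0]]
wrist_force: [1.1, 0.0, 0.3]
opening: 0.0514
```

```bash
python3 - <<'E'
from h import *
f=grab('wrist');s=manip.read_state();print(s['time'],s['ee_pos'],s['tcp_rot'][:,1],s['opening'],s['joint_positions'])
pickle.dump(f,open('w1.pkl','wb'));P=cloud(f);print(f['c2w'].round(3))
k=(P[...,2]>.104)&(P[...,2]<.116)&(abs(P[...,0]-.459)<.03)&(abs(P[...,1]+.036)<.03)
print(k.sum(),np.nanmean(P[k],0) if k.any() else 0)
save(f,'w1',k=1.5)
E
```

```text
1.75 [ 0.46158239 -0.0435614   0.23147977] [-0.24943963  0.96837546 -0.00537099] 0.05132915744886483 [ -3.23877171  15.13802179   3.4272871  125.0689967   -0.92954481
  39.75384264 105.22816628]
[[-0.259  0.924  0.281  0.389]
 [ 0.966  0.248  0.075 -0.054]
 [-0.001  0.291 -0.957  0.373]
 [ 0.     0.     0.     1.   ]]
231 [ 0.46063005 -0.03706197  0.10850883]
```

View pics/w1.png

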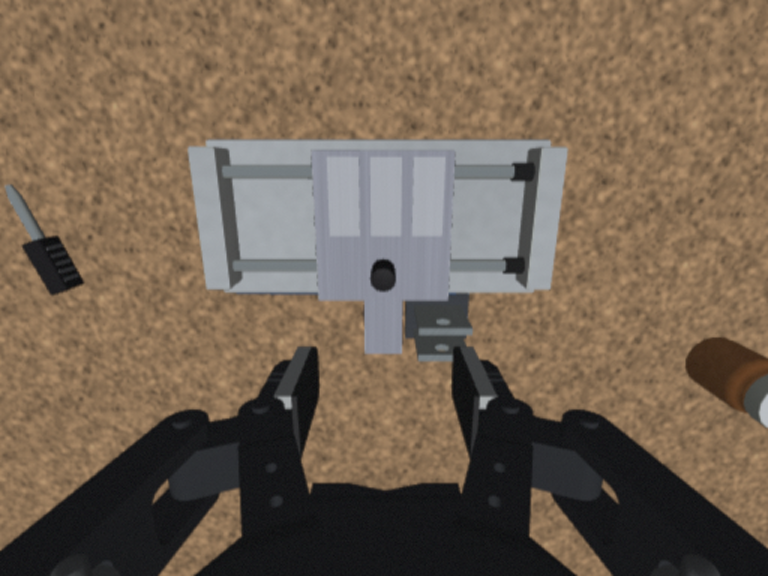

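The wrist view shows the knob at (383,275) between the open jaws, with nothing in the way of the descent. I'll go down and grip it.

>>> move_arm:
  commands: [0.6,-0.001,-0.0035,-0.02,0,0,0,0.6,0,0,-0.032,0,0,0,0.6,0,0,-0.032,0,0,0,0.6,0,0,-0.032,0,0,0,0.6,0,0,-0.03,0,0,0,0.6,0,0,0,0,0,0,0.1,0,0,0,0,0,0,0.1,0,0,0,0,0,0]
  force: 30

```text
time: 2.55
ee_pos: [0.4611, -0.0361, 0.0865]
tcp_rot: [[-0.966, -0.258, 0.002], [-0.258, 0.966, 0.0], [-0.002, -0.001, -1.0]]
wrist_force: [0.6, -0.0, 0.1]
opening: 0.0232
```

>>> move_arm:
  commands: [0,0,0,0,0,0,0,0,0,0,0,0,0,0,0,0,0,0,0,0,0,0,0,0,0,0,0,0,0,0,0,0,0,0,0,0,0,0,0,0,0,0,0,0,0,0,0,0,0,0,0,0,0,0,0,0]

```text
time: 3.35
ee_pos: [0.4613, -0.0361, 0.0867]
tcp_rot: [[-0.966, -0.258, 0.003], [-0.258, 0.966, 0.0], [-0.003, -0.001, -1.0]]
wrist_force: [-0.3, 0.1, 7.8]
opening: 0.0165
```

>>> move_arm:
  commands: [0,-0.0014,0.0053,0,0,0,0,0,-0.0014,0.0053,0,0,0,0,0,-0.0014,0.0053,0,0,0,0,0,-0.0014,0.0053,0,0,0,0,0,-0.0014,0.0053,0,0,0,0,0,-0.0014,0.0053,0,0,0,0,0,-0.0014,0.0053,0,0,0,0,0,-0.0014,0.0053,0,0,0,0]

```text
time: 4.15
ee_pos: [0.4502, 0.0054, 0.0867]
tcp_rot: [[-0.966, -0.257, 0.003], [-0.257, 0.967, -0.001], [-0.003, -0.002, -1.0]]
wrist_force: [-0.8, -3.6, 7.6]
opening: 0.0169
```

>>> move_arm:
  commands: [0,-0.0004,0.0014,0,0,0,0,0,-0.0004,0.0014,0,0,0,0,0,-0.0004,0.0014,0,0,0,0,0,-0.0004,0.0014,0,0,0,0,0,-0.0004,0.0014,0,0,0,0,0,-0.0003,0.001,0,0,0,0,0,0,0,0,0,0,0,0,0,0,0,0,0,0]

```text
time: 4.95
ee_pos: [0.4481, 0.0131, 0.0867]
tcp_rot: [[-0.967, -0.257, 0.003], [-0.257, 0.967, -0.001], [-0.003, -0.002, -1.0]]
wrist_force: [0.6, -3.1, 7.9]
opening: 0.0164
```

>>> move_arm:
  commands: [0,-0.0003,0.001,0,0,0,0,0,-0.0003,0.001,0,0,0,0,0,-0.0003,0.001,0,0,0,0,0,-0.0003,0.001,0,0,0,0,0,-0.0003,0.001,0,0,0,0,0,0,0,0,0,0,0,0,0,0,0,0,0,0,0,0,0,0,0,0,0]

```text
time: 5.75
ee_pos: [0.4481, 0.0134, 0.0867]
tcp_rot: [[-0.968, -0.252, 0.006], [-0.252, 0.968, -0.005], [-0.005, -0.007, -1.0]]
wrist_force: [2.4, -15.2, 4.9]
opening: 0.0167
```

The force rose to 15 N and the motion stopped after about 51 mm, which matches the travel still to go, so the carriage is home. I'll release the knob, rise and head for the pin.

>>> move_arm:
  commands: [0.5,0,0,0,0,0,0,0.6,0,0,0,0,0,0,0.6,0,0,0,0,0,0,0.6,0,0,0.02,0,0,0,0.6,0,0,0.04,0,0,0,0.6,0,0,0.04,0,0,0,0.6,0,0,0.01,0,0,0,0.6,0,0,0,0,0,0]

```text
time: 6.55
ee_pos: [0.4462, 0.0201, 0.1968]
tcp_rot: [[-0.966, -0.259, 0.004], [-0.259, 0.966, 0.001], [-0.004, -0.0, -1.0]]
wrist_force: [0.7, 0.4, 0.2]
opening: 0.0512
```

>>> move_arm:
  commands: [0.6,0.011,-0.042,0,0,0,0.039,0.6,0.011,-0.042,0,0,0,0.039,0.6,0.011,-0.042,0,0,0,0.039,0.6,0.011,-0.042,0,0,0,0.039,0.6,0.011,-0.042,0,0,0,0.039,0.6,0.011,-0.042,0,0,0,0.039,0.6,0.011,-0.042,0,0,0,0.039,0.6,0.011,-0.042,0,0,0,0.039]

```text
time: 7.35
ee_pos: [0.5324, -0.3173, 0.1925]
tcp_rot: [[-0.839, -0.544, -0.004], [-0.544, 0.839, 0.003], [0.002, 0.004, -1.0]]
wrist_force: [0.6, -0.5, -0.4]
opening: 0.0515
```

>>> move_arm:
  commands: [0.6,0,0,0,0,0,0,0.6,0,0,0,0,0,0,0.6,0,0,0,0,0,0,0.6,0,0,0,0,0,0,0.6,0,0,0,0,0,0,0.6,0,0,0,0,0,0,0.6,0,0,0,0,0,0,0.6,0,0,0,0,0,0]

```text
time: 8.15
ee_pos: [0.5333, -0.3165, 0.1955]
tcp_rot: [[-0.84, -0.542, 0.0], [-0.542, 0.84, -0.0], [-0.0, -0.0, -1.0]]
wrist_force: [-0.3, 0.0, -1.2]
opening: 0.0515
```

```bash
python3 - <<'E'
from h import *
s=manip.read_state();f=grab('wrist');print(s['time'],s['ee_pos'],s['tcp_rot'].round(3).tolist(),s['joint_positions'])
pickle.dump(f,open('w2.pkl','wb'));P=cloud(f)
k=(P[...,2]>.019)&(P[...,2]<.03)&(abs(P[...,0]-.543)<.06)&(abs(P[...,1]+.329)<.06)
print(k.sum(),P[k].mean(0),cv2.minAreaRect(P[k][:,:2].astype(np.float32)))
k=(P[...,2]>.005)&(P[...,2]<.018)&(abs(P[...,0]-.5)<.04)&(abs(P[...,1]+.352)<.04)
print(k.sum(),P[k].mean(0),cv2.minAreaRect(P[k][:,:2].astype(np.float32)))
save(f,'w2',k=1.5)
t=grab('top');pickle.dump(t,open('top2.pkl','wb'));Q=cloud(t)
k=(Q[...,2]>.104)&(Q[...,2]<.118)&(abs(Q[...,0]-.448)<.03)&(abs(Q[...,1]-.0134)<.03);print('knob',k.sum(),Q[k].mean(0))
E
```

```text
8.15 [ 0.53331683 -0.31654595  0.19548724] [[-0.84, -0.542, 0.0], [-0.542, 0.84, -0.0], [-0.0, -0.0, -1.0]] [ 24.95571112  28.69128288   2.1729099  107.99720987  -1.52283181
  43.3215861  150.80972018]
595 [ 0.55179973 -0.32689552  0.02261407] ((0.552535891532898, -0.326687753200531), (0.04955815151333809, 0.018271232023835182), 32.46599197387695)
363 [ 0.51262128 -0.35186564  0.01437628] ((0.5187312364578247, -0.34987956285476685), (0.06524329632520676, 0.016563601791858673), 38.467247009277344)
knob 41 [0.44572382 0.01306004 0.11117169]
```

View pics/w2.png

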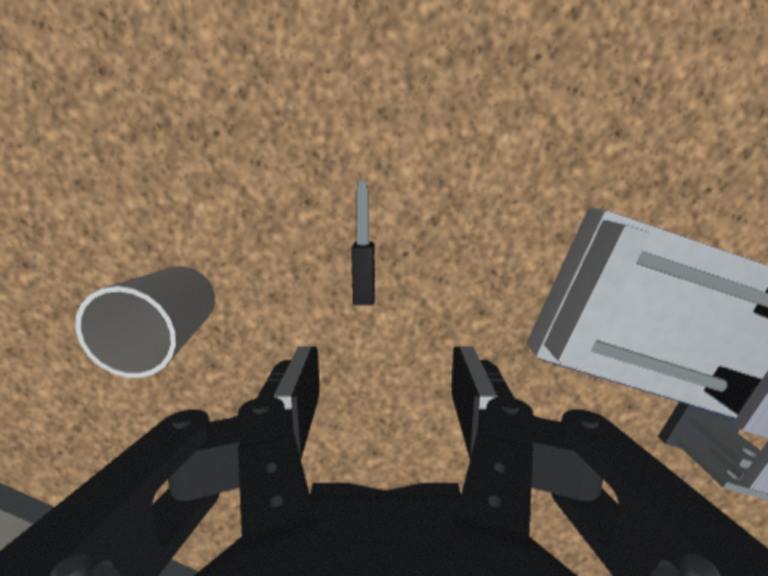

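The wrist view shows the pin handle at (363,273) and its tip at (362,182), in line with the tool's x. The beaker is about 14 cm away, clear of the jaws. Next is to descend and grip the pin.

>>> move_arm:
  commands: [0.5,0.01,-0.005,-0.02,0,0,0,0.5,0.0092,-0.0052,-0.03,0,0,0,0.5,0,0,-0.03,0,0,0,0.5,0,0,-0.03,0,0,0,0.5,0,0,-0.03,0,0,0,0.5,0,0,-0.025,0,0,0,0.5,0,0,-0.015,0,0,0,0.5,0,0,0,0,0,0]
  force: 60

```text
time: 9.05
ee_pos: [0.5511, -0.3262, 0.0133]
tcp_rot: [[-0.84, -0.542, -0.004], [-0.542, 0.84, 0.002], [0.002, 0.004, -1.0]]
wrist_force: [-0.4, -0.2, 0.2]
opening: 0.0424
```

```bash
python3 - <<'E'
from h import *
s=manip.read_state();print(s['time'],s['ee_pos'],s['wrist_force'],s['opening'])
f=grab('wrist');save(f,'w3',k=1.2)
E
```

```text
9.05 [ 0.55109393 -0.32620096  0.0132691 ] [-0.44801937 -0.22614048  0.24580943] 0.04244815473208525
```

View pics/w3.png

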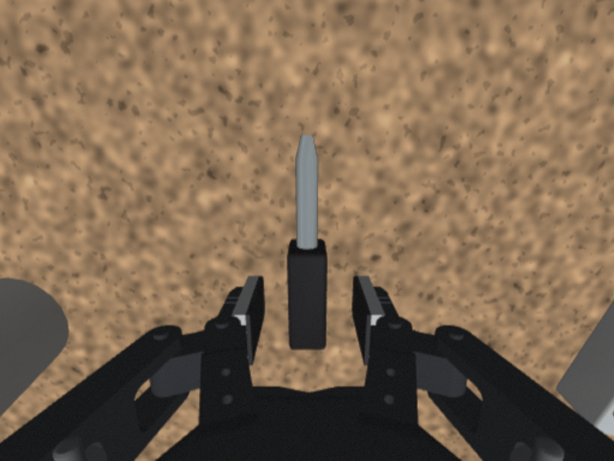

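The handle at (307,295) sits centred between the pads and square to them. I'll go down the last bit and close.

>>> move_arm:
  commands: [0.5,0.001,-0.0005,-0.005,0,0,0,0.5,0,0,-0.003,0,0,0,0.1,0,0,0,0,0,0,0,0,0,0,0,0,0,0,0,0,0,0,0,0,0,0,0,0,0,0,0,0,0,0,0,0,0,0,0,0,0,0,0,0,0]
  force: 60

```text
time: 9.9
ee_pos: [0.5539, -0.3277, 0.0081]
tcp_rot: [[-0.84, -0.542, 0.001], [-0.542, 0.84, -0.001], [-0.001, -0.001, -1.0]]
wrist_force: [-1.1, 0.2, 4.7]
opening: 0.0163
```

>>> move_arm:
  commands: [0,0,0,0,0,0,0,0,0,0,0,0,0,0,0,0,0,0.01,0,0,0,0,0,0,0.02,0,0,0,0,0,0,0.03,0,0,0,0,0,0,0.03,0,0,0,0,0,0,0.01,0,0,0,0,0,0,0,0,0,0]

```text
time: 10.7
ee_pos: [0.5543, -0.328, 0.1089]
tcp_rot: [[-0.84, -0.542, 0.003], [-0.542, 0.84, -0.002], [-0.002, -0.003, -1.0]]
wrist_force: [-0.2, 0.3, -0.8]
opening: 0.0164
```

>>> move_arm:
  commands: [0,0.012,0.045,0,0,0,-0.039,0,0.012,0.045,0,0,0,-0.039,0,0.012,0.045,0,0,0,-0.039,0,0.012,0.045,0,0,0,-0.039,0,0.01,0.045,0,0,0,-0.039,0,0.01,0.045,0,0,0,-0.039,0,0.005,0.045,0,0,0,-0.039,0,0,0.045,0,0,0,-0.038]

```text
time: 11.5
ee_pos: [0.626, 0.0345, 0.1053]
tcp_rot: [[-0.966, -0.258, -0.002], [-0.258, 0.966, -0.001], [0.002, -0.0, -1.0]]
wrist_force: [1.1, -0.0, -0.5]
opening: 0.0164
```

>>> move_arm:
  commands: [0,-0.004,0.029,0,0,0,0,0,0,0,0,0,0,0,0,0,0,0,0,0,0,0,0,0,0,0,0,0,0,0,0,0,0,0,0,0,0,0,0,0,0,0,0,0,0,0,0,0,0,0,0,0,0,0,0,0]

```text
time: 12.3
ee_pos: [0.6225, 0.061, 0.1074]
tcp_rot: [[-0.966, -0.258, 0.0], [-0.258, 0.966, -0.0], [-0.0, -0.0, -1.0]]
wrist_force: [0.1, -0.4, -1.8]
opening: 0.0166
```

```bash
python3 - <<'E'
from h import *
s=manip.read_state();f=grab('wrist');print(s['time'],s['ee_pos'],s['tcp_rot'].round(4).tolist(),s['joint_vel'].max())
pickle.dump(f,open('w4.pkl','wb'))
save(f,'w4',(100,20,400,245),2.6)
P=cloud(f)
k=(P[...,2]>.064)&(P[...,2]<.075)&(abs(P[...,0]-.52)<.05)&(abs(P[...,1]-.035)<.05)
o=np.array([.437,-.0461]);a=np.radians(15);X=np.array([np.cos(a),np.sin(a)]);Y=np.array([-X[1],X[0]])
q=P[k];x=(q[:,:2]-o)@X;y=(q[:,:2]-o)@Y
for lo,hi in((.07,.086),(.086,.099),(.099,.115)):
    j=(x>lo)&(x<hi)
    if j.any(): print(lo,j.sum(),np.percentile(x[j],[2,50,98]).round(4),np.percentile(y[j],[2,98]).round(4),q[j][:,2].mean())
E
```

```text
12.3 [0.62252002 0.06097234 0.10739249] [[-0.9662, -0.258, 0.0002], [-0.258, 0.9662, -0.0], [-0.0002, -0.0001, -1.0]] 0.06429278233077723
0.07 272 [0.0781 0.0814 0.0842] [0.0321 0.0754] 0.06772638577951902
0.086 211 [0.0956 0.0959 0.0962] [0.0395 0.068 ] 0.06951097363758582
0.099 849 [0.1021 0.1051 0.108 ] [0.0325 0.0748] 0.06767832834430683
```

View pics/w4.png

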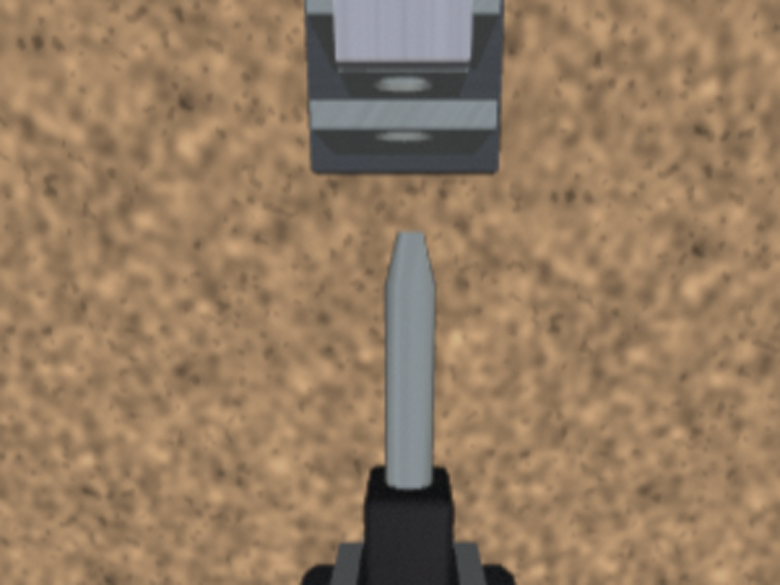

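The crop shows the shaft from root (409,487) to tip (411,233). The front ear spans columns 310–497 at row 113, and the lug (338–470) is centred between the ears. I'll measure the shaft relative to the bracket in this same view.

```bash
cat >> h.py <<'E'
o=np.array([.437,-.0461]);_a=np.radians(15);X=np.array([np.cos(_a),np.sin(_a)]);Y=np.array([-X[1],X[0]])
def st(P): return np.concatenate([((P[...,:2]-o)@X)[...,None],((P[...,:2]-o)@Y)[...,None],P[...,2:]],-1)
def shaft(f,z0,lo=.13,hi=.18):
    q=st(cloud(f)); q=q[(q[...,0]>lo)&(q[...,0]<hi)&(abs(q[...,1]-.055)<.015)&(abs(q[...,2]-z0)<.012)]
    r=[]
    for b in np.arange(lo,hi,.005):
        w=q[(q[:,0]>=b)&(q[:,0]<b+.005)]
        if len(w)>10: r.append((w[:,0].mean(),(np.percentile(w[:,1],2)+np.percentile(w[:,1],98))/2,np.percentile(w[:,2],95)-.005))
    r=np.array(r); print(r.round(4)); print('xmin',np.percentile(q[:,0],.5)); return r
E
python3 - <<'E'
from h import *
f=pickle.load(open('w4.pkl','rb'));shaft(f,.111,.12,.19)
q=st(cloud(f));e=q[(q[...,2]>.063)&(q[...,2]<.075)&(q[...,0]>.101)&(q[...,0]<.112)&(abs(q[...,1]-.054)<.03)]
for l in(.102,.105):
  w=e[(e[:,0]>l)&(e[:,0]<l+.003)];print('ear',np.percentile(w[:,1],[1,99]),np.polyfit(w[:,1],w[:,2],1),w[:,2].mean())
r=cv2.minAreaRect(e[:,:2].astype(np.float32));print(r)
# hole px in crop: front ear hole visible below ear at (402,136); lug hole (403,84)
E
```

```text
[[0.1335 0.0553 0.1088]
 [0.1376 0.0552 0.1097]
 [0.1425 0.0554 0.1103]
 [0.1475 0.0551 0.1105]
 [0.1525 0.0551 0.1106]
 [0.1575 0.0551 0.1106]
 [0.1625 0.0551 0.1105]
 [0.1675 0.0551 0.1106]
 [0.1725 0.0551 0.1105]
 [0.1775 0.0551 0.1107]
 [0.1823 0.0549 0.1176]
 [0.1875 0.0551 0.1178]]
xmin 0.1321018908587053
ear [0.03200685 0.07542584] [-0.00344571  0.06805038] 0.06786484332210414
ear [0.0322807  0.07521876] [-0.00190911  0.06760815] 0.06750602901154569
((0.10505755245685577, 0.053679101169109344), (0.04379149153828621, 0.006070641800761223), 89.96022033691406)
```

>>> move_arm:
  commands: [0,0.0004,-0.0014,-0.01,0,0,0,0,0,0,-0.02,0,0,0,0,0,0,-0.02,0,0,0,0,0,0,-0.0066,0,0,0,0,0,0,0,0,0,0,0,0,0,0,0,0,0,0,0,0,0,0,0,0,0,0,0,0,0,0,0]

```text
time: 13.15
ee_pos: [0.6235, 0.0602, 0.0516]
tcp_rot: [[-0.966, -0.259, 0.002], [-0.259, 0.966, 0.0], [-0.002, -0.0, -1.0]]
wrist_force: [0.1, 0.1, -0.8]
opening: 0.0166
```

```bash
python3 - <<'E'
from h import *
s=manip.read_state();f=grab('wrist');print(s['time'],s['ee_pos'],s['tcp_rot'].round(4).tolist(),st(np.array(s['ee_pos'])))
r=shaft(f,.054,.12,.19)
q=st(cloud(f));e=q[(q[...,2]>.063)&(q[...,2]<.075)&(q[...,0]>.100)&(q[...,0]<.112)&(abs(q[...,1]-.054)<.03)]
print(cv2.minAreaRect(e[:,:2].astype(np.float32)),np.median(e[:,2]))
save(f,'w5',(100,20,400,245),2.6)
E
```

```text
13.15 [0.62353403 0.06021453 0.05162545] [[-0.9659, -0.2588, 0.0018], [-0.2588, 0.9659, 0.0003], [-0.0018, -0.0002, -1.0]] [0.20769426 0.05441339 0.05162545]
[[0.1337 0.0543 0.0526]
 [0.1377 0.0543 0.0535]
 [0.1425 0.0543 0.0546]
 [0.1474 0.0541 0.0547]
 [0.1525 0.054  0.0547]
 [0.1575 0.0541 0.0548]
 [0.1626 0.0541 0.0549]
 [0.1675 0.0541 0.0548]
 [0.1725 0.0541 0.0547]
 [0.1775 0.0541 0.0546]
 [0.1826 0.0539 0.0607]
 [0.1875 0.0541 0.061 ]]
xmin 0.1328725694961821
((0.1050427183508873, 0.05377979576587677), (0.044248029589653015, 0.006764057092368603), 89.80498504638672) 0.06778837565592276
```

View pics/w5.png

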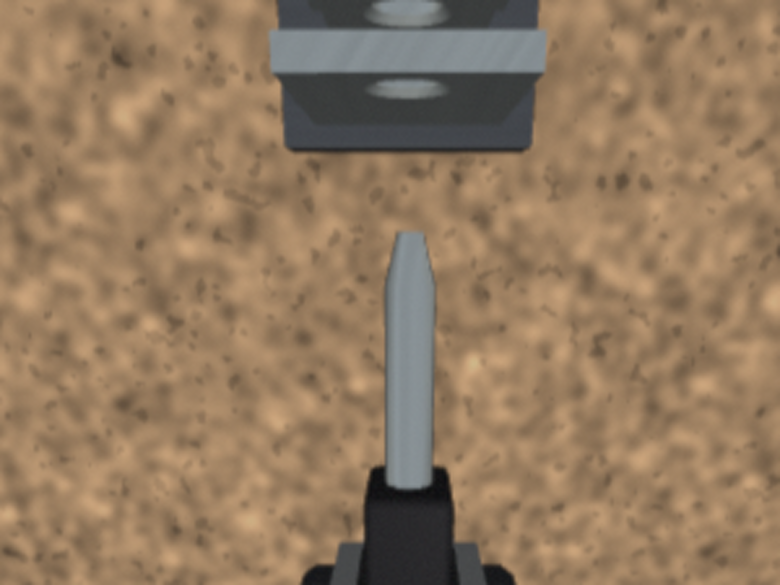

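The view shows the shaft in line with the ear hole (shaft column 410, ear centre column 408). I'll start inserting slowly.

>>> move_arm:
  commands: [0,0.0001,-0.0003,-0.0006,0,0,0,0,-0.00483,-0.0013,0,0,0,0,0,-0.00483,-0.0013,0,0,0,0,0,-0.00483,-0.0013,0,0,0,0,0,-0.00483,-0.0013,0,0,0,0,0,-0.00483,-0.0013,0,0,0,0,0,-0.00483,-0.0013,0,0,0,0,0,-0.00483,-0.0013,0,0,0,0]

```text
time: 14.0
ee_pos: [0.5887, 0.0506, 0.0501]
tcp_rot: [[-0.966, -0.259, 0.0], [-0.259, 0.966, -0.0], [-0.0, -0.0, -1.0]]
wrist_force: [0.8, -0.7, -1.2]
opening: 0.0165
```

>>> move_arm:
  commands: [0,-0.0029,-0.00078,0,0,0,0,0,-0.0029,-0.00078,0,0,0,0,0,-0.0029,-0.00078,0,0,0,0,0,-0.0029,-0.00078,0,0,0,0,0,-0.0029,-0.00078,0,0,0,0,0,0,0,0,0,0,0,0,0,0,0,0,0,0,0,0,0,0,0,0,0]

```text
time: 14.8
ee_pos: [0.5749, 0.0469, 0.0501]
tcp_rot: [[-0.966, -0.259, 0.0], [-0.259, 0.966, 0.0], [-0.0, -0.0, -1.0]]
wrist_force: [0.0, -1.4, -1.5]
opening: 0.0166
```

```bash
python3 - <<'E'
from h import *
s=manip.read_state();f=grab('wrist');print(s['time'],s['ee_pos'],s['wrist_force'],s['ft_torque'],st(np.array(s['ee_pos'])))
r=shaft(f,.054,.105,.145)
E
```

```text
14.8 [0.57488173 0.04692211 0.05013683] [ 9.27151179e-04 -1.41165703e+00 -1.49236044e+00] [-0.00580697  0.00728683  0.02412393] [0.15725942 0.05416604 0.05013683]
[[0.1126 0.0538 0.0533]
 [0.1175 0.0538 0.0534]
 [0.1225 0.0538 0.0533]
 [0.1275 0.0538 0.0533]
 [0.1325 0.0537 0.0602]
 [0.1375 0.0538 0.0606]
 [0.1425 0.0536 0.0606]]
xmin 0.11026193895427697
```

>>> move_arm:
  commands: [0,0,0,0.0007,0,0,0,0,-0.0029,-0.00078,0,0,0,0,0,-0.0029,-0.00078,0,0,0,0,0,-0.0029,-0.00078,0,0,0,0,0,-0.0029,-0.00078,0,0,0,0,0,-0.0029,-0.00078,0,0,0,0,0,-0.0029,-0.00078,0,0,0,0,0,0,0,0,0,0,0]

```text
time: 15.65
ee_pos: [0.5565, 0.0419, 0.0508]
tcp_rot: [[-0.966, -0.259, -0.001], [-0.259, 0.966, -0.0], [0.001, 0.0, -1.0]]
wrist_force: [-0.2, -0.3, -0.6]
opening: 0.0164
```

>>> move_arm:
  commands: [0,-0.00145,-0.00039,0,0,0,0,0,-0.00145,-0.00039,0,0,0,0,0,-0.00145,-0.00039,0,0,0,0,0,-0.00145,-0.00039,0,0,0,0,0,0,0,0,0,0,0,0,0,0,0,0,0,0,0,0,0,0,0,0,0,0,0,0,0,0,0,0]

```text
time: 16.45
ee_pos: [0.5517, 0.0407, 0.0509]
tcp_rot: [[-0.966, -0.259, 0.001], [-0.259, 0.966, 0.0], [-0.001, -0.0, -1.0]]
wrist_force: [0.2, 0.2, -0.1]
opening: 0.0165
```

```bash
python3 - <<'E'
from h import *
s=manip.read_state();f=grab('wrist');print(s['time'],s['ee_pos'],s['wrist_force'],s['ft_torque'],st(np.array(s['ee_pos'])))
q=st(cloud(f));q=q[(abs(q[...,1]-.054)<.007)&(q[...,0]>.09)&(q[...,0]<.15)&(q[...,2]>.03)]
for b in np.arange(.1,.135,.002):
    w=q[(q[:,0]>=b)&(q[:,0]<b+.002)]
    if len(w): print(round(b,3),len(w),np.median(w[:,2]).round(4))
save(f,'w6',k=1.5)
E
```

```text
16.45 [0.55169143 0.04066464 0.05086628] [ 0.24544985  0.20969043 -0.06510253] [-0.00259995 -0.17303276 -0.01266724] [0.13323976 0.05412388 0.05086628]
0.1 91 0.065
0.102 168 0.0676
0.104 104 0.0678
0.106 104 0.0678
0.108 59 0.0655
0.11 101 0.0655
0.112 114 0.0655
0.114 105 0.0656
0.116 101 0.0656
0.118 98 0.0657
0.12 1410 0.1363
0.122 1792 0.1341
0.124 101 0.0657
0.126 87 0.0654
0.128 85 0.0656
0.13 87 0.0657
0.132 83 0.0657
0.134 91 0.0655
```

View pics/w6.png

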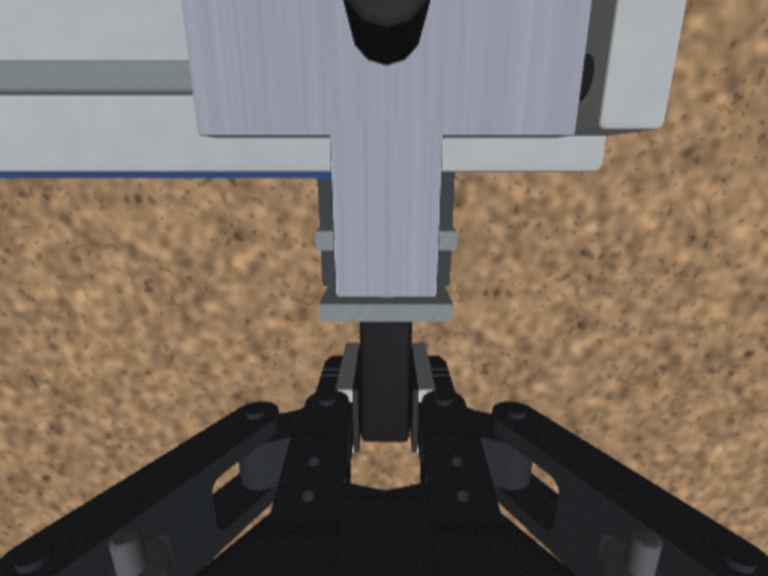

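The handle (385,380) is at the front ear. I'll press 1.5 mm more to seat it and check the force, then release.

>>> move_arm:
  commands: [0,-0.0005,-0.0001,0,0,0,0,0,-0.0005,-0.0001,0,0,0,0,0,-0.0005,-0.0001,0,0,0,0,0,0,0,0,0,0,0,0,0,0,0,0,0,0,0,0,0,0,0,0,0,0,0,0,0,0,0,0,0,0,0,0,0,0,0]

```text
time: 17.3
ee_pos: [0.5516, 0.0407, 0.051]
tcp_rot: [[-0.966, -0.259, 0.003], [-0.259, 0.966, 0.0], [-0.003, -0.001, -1.0]]
wrist_force: [5.2, 1.3, -4.5]
opening: 0.0163
```

It's seated: 5 N of contact and no further motion. Releasing and rising straight up.

>>> move_arm:
  commands: [0.15,0,0,0,0,0,0,0.4,0,0,0,0,0,0,0.6,0,0,0,0,0,0,0.6,0,0,0,0,0,0,0.6,0,0,0,0,0,0,0.6,0,0,0.01,0,0,0,0.6,0,0,0.02,0,0,0,0.6,0,0,0.03,0,0,0]

```text
time: 18.1
ee_pos: [0.5485, 0.0401, 0.1108]
tcp_rot: [[-0.966, -0.259, -0.004], [-0.259, 0.966, -0.0], [0.004, 0.001, -1.0]]
wrist_force: [0.4, -0.5, 0.7]
opening: 0.0514
```

>>> move_arm:
  commands: [0.6,0.01,0,0.04,0,0,0,0.6,0.01,0,0.04,0,0,0,0.6,0.01,0,0.03,0,0,0,0.6,0,0,0,0,0,0,0.6,0,0,0,0,0,0,0.6,0,0,0,0,0,0,0.6,0,0,0,0,0,0,0.6,0,0,0,0,0,0]

```text
time: 18.9
ee_pos: [0.5788, 0.0402, 0.2195]
tcp_rot: [[-0.966, -0.259, -0.003], [-0.259, 0.966, -0.0], [0.003, 0.0, -1.0]]
wrist_force: [0.1, 1.1, -0.0]
opening: 0.0513
```

```bash
python3 - <<'E'
from h import *
s=manip.read_state();f=grab('wrist');print(s['time'],s['ee_pos'],s['wrist_force'])
q=st(cloud(f))
h=q[(abs(q[...,1]-.054)<.018)&(q[...,0]>.109)&(q[...,0]<.19)&(q[...,2]>.035)&(q[...,2]<.075)]
print(cv2.minAreaRect(h[:,:2].astype(np.float32)),np.percentile(h[:,0],[1,99]),np.polyfit(h[:,0],h[:,2],1),h[:,2].mean())
e=q[(q[...,2]>.063)&(q[...,2]<.075)&(q[...,0]>.100)&(q[...,0]<.108)&(abs(q[...,1]-.054)<.03)];print('ear',cv2.minAreaRect(e[:,:2].astype(np.float32)))
k=q[(q[...,2]>.104)&(q[...,2]<.116)&(abs(q[...,0]-.025)<.02)&(abs(q[...,1]-.055)<.03)];print('knob',len(k),k.mean(0) if len(k) else '')
save(f,'w7',k=1.5)
t=grab('top');Q=cloud(t)
k=(Q[...,2]>.104)&(Q[...,2]<.118)&(abs(Q[...,0]-.448)<.03)&(abs(Q[...,1]-.0134)<.03);print('knob',k.sum(),Q[k].mean(0) if k.any() else '')
E
```

```text
18.9 [0.57876086 0.04022421 0.21952633] [ 0.07414945  1.13016731 -0.01125206]
((0.13440267741680145, 0.05408003553748131), (0.01738007925450802, 0.05040186643600464), 89.95993041992188) [0.10940443 0.15932412] [-0.08008124  0.07129528] 0.060622327206978806
ear ((0.10470423102378845, 0.05406251177191734), (0.04285312816500664, 0.005408839322626591), 89.90142822265625)
knob 397 [0.02647508 0.05362103 0.10859308]
knob 41 [0.44572213 0.01305644 0.11123659]
```

View pics/w7.png

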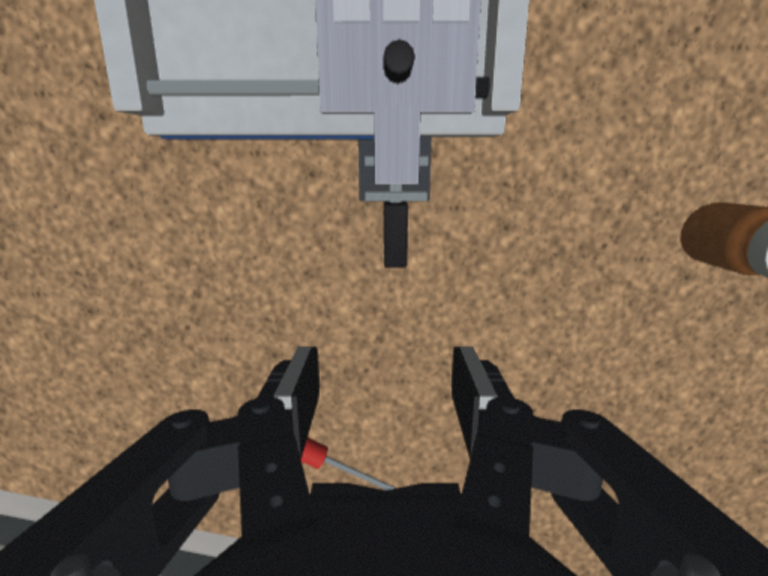

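The pin is released with its handle against the front ear, tilted about 0.08 rad (limit 0.2), and the knob hasn't moved. Handing in.

```bash
python3 -c "
from bench import manip;print(manip.close_job(),manip.read_state()['time'])"
```

```text
the job is handed in; nothing more can be done
the job is handed in; nothing more can be done
```

The carriage is home against the rubber stops and the lock pin is through both ears and the lug, released, with the gripper clear. I handed the job in at about 19 s of the 61 s allowed; it gives no verdict.

- **Carriage:** I gripped the knob and pushed about 51 mm, until the force reached 15 N and it stopped. The top camera puts the travel at about 0.1195 m, and the knob had not moved after the pin went in.
- **Pin:** Forces stayed under 2 N during insertion. A final 1.5 mm press gave 5 N and no further movement, so it was seated.
- **After release:**

| Check | Measured | Limit |
|---|---|---|
| Gap from handle to front ear | about 2 mm | 6 mm |
| Sideways offset from the ear's centre | under 1 mm | 6 mm |
| Height offset from the hole | about −3 mm | ±6 mm |
| Tilt of the pin | about 0.08 rad | 0.2 rad |

- **Not measured directly:** I did not see the tip behind the rear ear. From the shaft length and the gap, it should stick out about 18 mm.
- **Jar, beaker and screwdriver:** The arm never went near them, but I did not re-measure where they are.
- **Disagreement:** The stage position from the first top view was about 1–2 mm off the close-up wrist view. I lined the pin up with the ears in the wrist view.

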